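# Clip the grating plate into the catch-box grater

### The job

Fit the grating plate (the one with rows of holes) into the deck of the catch-box grater: set an ear in each slot and press it down past the spring clips, firmly but without forcing it, until both ears are fully home and the plate sits flat. The deck lies loosely on its box, so feel where it is. Let go of the plate at the end, and leave the slicing plate, the cup and the scoop where they are.

Things in the scene. Friction and masses are not known exactly. Their poses are not given: they have to be found in the camera images.
- grating_mid (a point): Centre, 6 mm above the underside, of the loose grating plate (about 0.12 kg): black rim round a steel sheet with 4 x 8 toothed round holes. Body 52 mm (its x) by 110 mm (its y), 12 mm thick, z up, plus an ear at each short end: 138 mm over the ears. Lies flat on the trolley top at the start, teeth up; may be gripped by its long edges, 52 mm apart. It fits either way round.
- ear_a (a point): Centre of the underside of the ear at the grating plate's +y end, 62 mm along y from the plate's middle and 6 mm below it; axes as the plate's. The ear is a flat tab in the middle of the short end: 14 mm long (y = 55 to 69 mm), 30 mm wide (x), 6 mm thick, its underside level with the plate's. Beside it the last 13 mm of the plate's body is a solid bar with a flat top.
- ear_b (a point): The same under the ear at the grating plate's -y end.
- slicing_mid (a point): Centre of the slicing plate: same outline and materials as the grating plate, but with one slanting blade slot in its sheet and no holes. Not to be used.
- grater: Clear box of the catch-box grater, 120 mm (x) by 184 mm (y), origin under its middle on the trolley top, z up; it does not move. On it lies a loose white deck 136 mm (x) by 200 mm (y), outer sides from 53 to 75 mm height. Its skirt hangs round the box's rim with play: the deck may lie up to 6 mm off centre along x and along y, without turning; about 7 N sideways shifts it.
- seat (a point): On the grater, 65 mm above its origin, axes as the grater's: the middle of the plate's seat when the deck is centred on the box. With the deck pushed over against its stop the real seat lies 6 mm from here. Seated, the plate rests level on this height, on two ledges under its ears and a rebate under its long edges: a hard stop, its top then at 77 mm, 2 mm above the deck.
- opening (a point): Middle of the deck's opening at its top, 75 mm above the box's origin, when the deck is centred. Opening 60 mm (x) by 114 mm (y), so 4 mm of play each side of the plate in x; in the middle of each long side a finger recess 52 mm long (y), out to 60 mm from the middle line, clear down to the box (116 mm wide inside in x, floor 6 mm above the trolley).
- slot_l (a point): Slot for one ear at the deck's +y end (deck centred), 64 mm from the seat's middle, on the ledge. The slot's end stop is 70.5 mm from the middle, its edge broken by 2 mm: the ears have 1.5 mm of play at each end in y. Two steel spring clips face each other in x, noses 26 mm apart and 9 mm above the ledge, lips flaring to 33 mm, 6 mm above the deck.
- slot_r (a point): The same at the -y end. The 30 mm ear spreads each clip 2 mm on its way down: pressing in takes 7 to 12 N at one end, 11 to 20 N for both together; the clips snap in over the ear when it is home and then hold it with 1 mm of play. More than 40 N between plate and grater counts as forcing it.
- cup: White ceramic cup, 76 mm across, 85 mm high, origin under its centre. A bystander.
- scoop: Yellow plastic scoop lying on the trolley, 205 mm long over its handle, 54 mm wide, 42 mm high, origin under the middle of its bowl. A bystander.
There are look-alikes about, which are no part of the job. There is more than one size of the grater; the one meant has the size given above.

How it is judged:
By the outcome, as a careful person would: the job done as asked, in the order asked, and still so for the second after the job is handed in, with the robot touching nothing.
It also fails if it takes over 72 s, if anything falls off the work surface, if the arm or the gripper's body presses on something with over 40 N, if the wrist force passes 120 N, or if a joint passes its speed limit or range.

### The arm

A 6-joint arm with a two-finger parallel gripper is mounted at the origin on the work surface. World frame = base frame: x ahead of the robot, y to its left, z up, the work surface at z = 0. Lengths are in m, angles in rad, forces in N, time in s.
With the tool pointing down it reaches from about 0.325 to 0.85 m from the base axis. Payload 4.4 kg.
Tool frame: the origin (TCP) lies at the very end of the fingers, on their centre line; the grasp point (between the pads) lies 19 mm behind it; z points along the fingers, y is the line along which they close (so a half turn about z gives the same grasp; the last joint's range is limited). The gripper opens to 94 mm and grips with 3 to 60 N. Pads are 16 mm wide; open, the fingers measure 119 mm over their backs; the gripper's body (75 mm by 177 mm) begins 78 mm behind the grasp point.
Start: joints at [-1.5, 0.207, 1.542, -0, 1.393, -0.15], TCP at [0.126, -0.561, 0.205] pointing down, gripper open.
Joint ranges: [-2.73, 2.73], [-0.86, 2.22], [0.23, 2.46], [-1.11, 4.25], [0.08, 2.63], [-2.82, 2.82]. Speed limits (rad/s): [2.79, 2.79, 3.14, 3.14, 3.14, 3.14].

### API

Orientations are given as a unit quaternion [w, x, y, z].
In Python, from bench import robot, imaging, order gives the robot as it stands. The module is installed in compiled form; this text tells all that it offers.
- The arm moves only by the shell command python3 -m inch 'ROWS' [FORCE]. ROWS is JSON, a list that holds one entry, the list of rows, each a list of 7 numbers: the closure in counts, from 0 (fully open) to 255 (shut), then the shift along the world's x, y, z in m, then the turn, a rotation vector about the world's x, y, z in degrees. A call has exactly 10 rows; each row is the pose to reach, as a shift and turn from the pose commanded when the call began; what a row does not reach only later rows make up. A row lasts 1/12 s, in which the tool goes at most 41.7 mm and 7.16 degrees, less where a joint would pass 70% of its speed; a pose out of reach is approached as far as the arm can. A call with a gripper value outside its range is refused whole. The fingers move at their own pace and stop on an object; FORCE is the grip in N (left out, the last holds). Time passes only in rows, so rows that repeat a pose let the fingers close, or fill a call up. It gives the time, the measured TCP pose, the force, the opening and the grip force at its end, in the units of the state.
- robot.get_obs(): the state, without advancing time (a new reading comes with each control period).
- imaging.snapshot(name): name is "scene" or "top"; returns a dict with "color" (480x640x3 uint8, red, green, blue), "z_map" (480x640 float32, m along the optical axis (not along the pixel's ray), 0 where there is no reading), "vfov" (degrees; the focal length in pixels is half the picture's height over the tangent of half this angle, whatever the lens; pixels are square), "cx", "cy" (the principal point, pixels), "D" ([k1, k2, p1, p2, k3] as OpenCV has them; the pictures are not rectified), "eye" and "rotation" of the camera in the world. Camera axes: x right, y down, z forward; pixel columns grow to the right and rows downward; lengths in m; the calibration is good to about 2 mm. A picture is of the moment at which its call begins.
- order.finish_job(): hands the job in; it is judged then, once.
The state is a dict: "t": time; "joints": joint angles; "qvel": joint speeds; "tau": joint torques, N m; "tool_pos": TCP position; "tcp_rot": TCP orientation; "ft_force": force on the tool from outside, world axes, zero at the start; "ft_torque": the same for the moment, N m; "gripper_width": finger opening in m; "grip_force": force on a finger pad.
Only numpy, scipy, OpenCV 4.12 (cv2) and the standard library are available. Lean on these libraries where they do the work, as an engineer would, in place of code of your own. Each camera call takes 0.05 s, during which the arm holds its last target. There are 200 camera calls.

## Working session

There is one attempt and no reset: what is moved stays moved. The work goes in short steps, Python scripts to look and compute and a shell command to move; the robot and the scene stay as the last step left them, time stands still between calls to the robot, and variables do not carry over. Pictures are saved under pics/ and viewed, at most 10 in all, crops included, and the job is handed in when it is done.

```bash
mkdir -p pics
cat > h.py <<'E'
import numpy as np, cv2
from bench import robot, imaging, order
def snap(n):
    s=imaging.snapshot(n); s['f']=240/np.tan(np.radians(s['vfov'])/2)
    s['K']=np.array([[s['f'],0,s['cx']],[0,s['f'],s['cy']],[0,0,1]]); s['D']=np.array(s['D'],float)
    s['R']=np.array(s['rotation'],float); 
    if s['R'].size==4:
        from scipy.spatial.transform import Rotation as Ro
        q=s['R'].ravel(); s['R']=Ro.from_quat([q[1],q[2],q[3],q[0]]).as_matrix()
    s['R']=s['R'].reshape(3,3); s['eye']=np.array(s['eye'],float); return s
def onplane(s,px,z):
    u=cv2.undistortPoints(np.array(px,float).reshape(-1,1,2),s['K'],s['D']).reshape(-1,2)
    d=np.c_[u,np.ones(len(u))]@s['R'].T
    return s['eye']+d*((z-s['eye'][2])/d[:,2])[:,None]
def cloud(s):
    v,u=np.mgrid[:480,:640]
    n=cv2.undistortPoints(np.c_[u.ravel(),v.ravel()].astype(float).reshape(-1,1,2),s['K'],s['D']).reshape(-1,2)
    z=s['z_map'].ravel()[:,None]
    return (s['eye']+(np.c_[n,np.ones(len(n))]*z)@s['R'].T).reshape(480,640,3)
def proj(s,P):
    Rc=s['R'].T
    return cv2.projectPoints(np.array(P,float).reshape(-1,1,3),cv2.Rodrigues(Rc)[0],-Rc@s['eye'],s['K'],s['D'])[0].reshape(-1,2)
def save(img,n): cv2.imwrite('pics/'+n,img[:,:,::-1])
E
python3 - <<'E'
from h import *
for n in('top','scene'):
    s=snap(n); save(s['color'],n+'0.png'); print(n,s['eye'],s['R'].round(3).tolist(),s['f'],s['cx'],s['cy'],s['D'])
o=robot.get_obs(); print(o)
E
```

```text
top [0.41429783 0.07950361 1.1667419 ] [[0.022, -0.988, 0.151], [-1.0, -0.02, 0.013], [-0.01, -0.151, -0.988]] 538.4628099419182 321.0329534467676 239.13140060557657 [0.04335145 0.         0.         0.         0.        ]
scene [ 1.11127003 -0.54281479  0.94326234] [[0.753, 0.488, -0.441], [0.658, -0.539, 0.526], [0.019, -0.686, -0.727]] 490.56032862243643 319.9185711550894 242.53671390291964 [-0.12619453  0.          0.          0.          0.        ]
{'t': 0.1, 'joints': array([-1.49948366e+00,  2.07324772e-01,  1.54282469e+00, -3.33089071e-07,
        1.39354873e+00, -1.50522416e-01]), 'qvel': array([-0.00112406, -0.00323769, -0.00364861, -0.00046117, -0.00047825,
       -0.0008968 ]), 'tau': array([-7.77598257e-05, -3.71861744e+01, -2.82294273e+01,  6.99776458e-02,
        3.11335875e-02, -5.31659930e-05]), 'tool_pos': array([ 0.12643339, -0.56015302,  0.2044062 ]), 'tcp_rot': array([-1.05195120e-03,  9.93854400e-01,  1.10690216e-01,  4.15201613e-05]), 'ft_force': array([ 0.49014435, -0.09109378, -1.37547139]), 'ft_torque': array([ 0.03406744, -0.082955  , -0.00184596]), 'grip_force': 0.0, 'gripper_width': 0.09398403698518941}
```

View pics/top0.png

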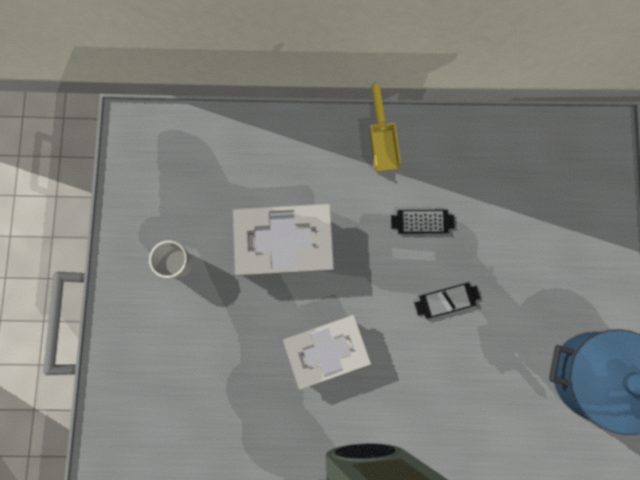

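View pics/scene0.png

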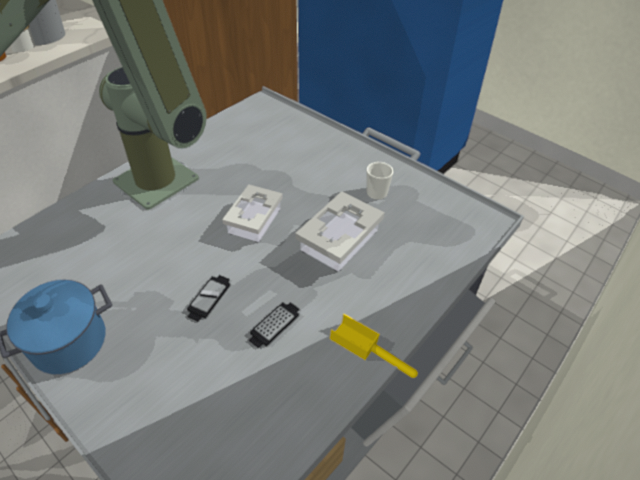

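The top view shows the grating plate with its rows of holes at (423,221). Its look-alike is the slicing plate at (447,300). The large grater is at (283,240) and its small look-alike at (327,352). The cup is at (168,259) and the scoop at (385,145).

Run:
```python
from h import *
s=snap('top'); c=s['color']; P=cloud(s)
hsv=cv2.cvtColor(c,cv2.COLOR_RGB2HSV)
# plates: dark regions, outline at z=.012/.006
dark=((hsv[...,2]<70)).astype(np.uint8)
# decks: depth-based height
hgt=P[...,2]; print('table z',np.median(hgt[390:400,200:240]), 'deckz',np.median(hgt[210:215,240:260]))
white=((hgt>0.055)&(hgt<.095)).astype(np.uint8)
def ana(m,z,lab):
    m=cv2.morphologyEx(m,cv2.MORPH_CLOSE,np.ones((5,5)))
    for k in cv2.findContours(m,cv2.RETR_EXTERNAL,cv2.CHAIN_APPROX_NONE)[0]:
        if cv2.contourArea(k)<500: continue
        u=k.reshape(-1,2).astype(float); 
        if not(200<u[:,0].mean()<520 and 180<u[:,1].mean()<400): continue
        w=onplane(s,u,z)[:,:2]
        (cx,cy),(a,b),t=cv2.minAreaRect((w*1000).astype(np.float32))
        print(lab,u.mean(0).round(),'ctr',round(cx,1),round(cy,1),'size',round(a,1),round(b,1),'ang',round(t,2))
ana(dark,0.009,'dark'); ana(white,0.075,'deckdepth')
wm=((hsv[...,1]<40)&(hsv[...,2]>165)).astype(np.uint8)
ana(wm,.075,'deckcol')
a=cv2.resize(c[190:290,210:350],None,fx=5.6,fy=5.6,interpolation=cv2.INTER_CUBIC); save(a[:,:784],'deck.png')
b=cv2.resize(c[195:245,380:470],None,fx=6,fy=6,interpolation=cv2.INTER_CUBIC); save(b,'plate.png')
```

```text
table z -0.0002317378739938869 deckz 0.07485340679029717
deckdepth [326. 352.] ctr 355.9 78.9 size 101.5 151.2 ang 20.16
deckdepth [283. 240.] ctr 578.6 173.3 size 138.0 201.8 ang 4.48
deckcol [326. 352.] ctr 356.5 77.9 size 101.5 147.9 ang 20.65
deckcol [283. 239.] ctr 581.6 172.6 size 133.9 197.8 ang 4.42
```

View pics/deck.png

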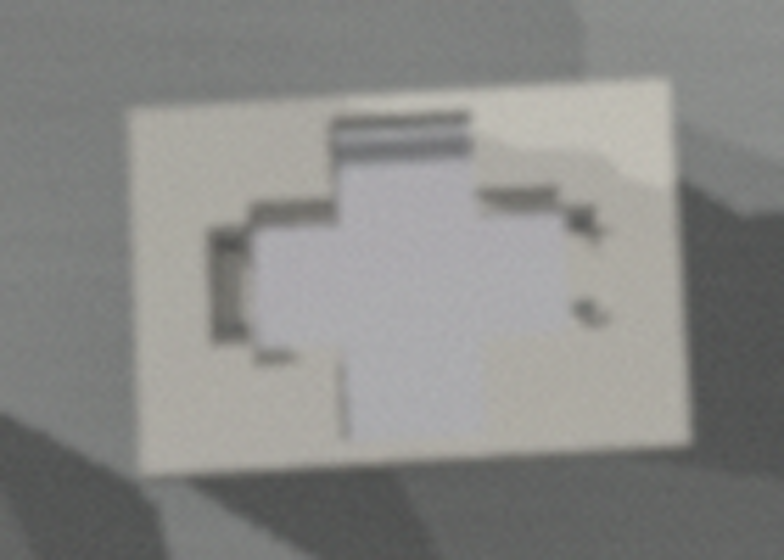

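View pics/plate.png

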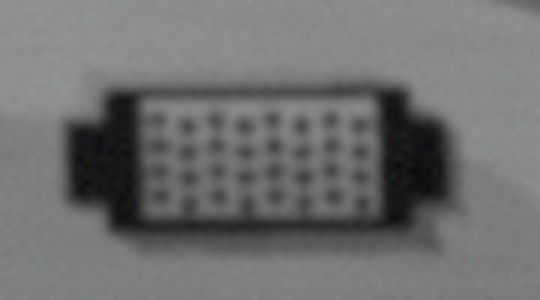

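The deck crop shows the opening cross-shaped, with finger recesses and clips at both ends, and its outline measures 136 x 200, so it is the right size. The plate crop shows 4 x 8 holes and ears at both ends, so (423,221) is the grating plate.

Run:
```python
from h import *
for n in('top','scene'):
    s=snap(n); c=s['color']; g=c.max(2)
    p0=proj(s,[0,0,0]) if 0 else None
    box={'top':(385,462,200,243),'scene':(240,305,295,352)}[n]
    m=np.zeros((480,640),np.uint8); x0,x1,y0,y1=box
    m[y0:y1,x0:x1]=(g[y0:y1,x0:x1]<75)
    m=cv2.morphologyEx(m,cv2.MORPH_CLOSE,np.ones((9,9)))
    k=max(cv2.findContours(m,cv2.RETR_EXTERNAL,cv2.CHAIN_APPROX_NONE)[0],key=cv2.contourArea)
    w=onplane(s,k.reshape(-1,2),.009)[:,:2]*1000
    (cx,cy),(a,b),t=cv2.minAreaRect(w.astype(np.float32))
    M=cv2.moments(m,True); mc=onplane(s,[[M['m10']/M['m00'],M['m01']/M['m00']]],.009)
    print(n,cv2.contourArea(k),'rect',cx,cy,a,b,t,'centroid',mc)
    P=cloud(s)
    wd=(np.abs(P[...,2]-.075)<.008)&(np.abs(P[...,0]-.58)<.13)&(np.abs(P[...,1]-.173)<.14)
    k=max(cv2.findContours(wd.astype(np.uint8),cv2.RETR_EXTERNAL,cv2.CHAIN_APPROX_NONE)[0],key=cv2.contourArea)
    print('deck',cv2.minAreaRect((onplane(s,k.reshape(-1,2),.075)[:,:2]*1000).astype(np.float32)))
```

```text
top 752.0 rect 633.5303344726562 -125.44114685058594 53.193504333496094 137.0998077392578 1.0893701314926147 centroid [[ 0.62733517 -0.12391434  0.009     ]]
deck ((579.149658203125, 173.3074951171875), (136.8610076904297, 201.78109741210938), 4.47694206237793)
scene 442.0 rect 633.0847778320312 -127.91827392578125 54.85810470581055 138.30316162109375 1.407880187034607 centroid [[ 0.6369335  -0.13714668  0.009     ]]
deck ((578.52734375, 170.82733154296875), (141.95236206054688, 208.7865753173828), 4.475325107574463)
```

```bash
python3 -m inch '[[[0,0.04,0.034,0,0,0,7],[0,0.07,0.06,0,0,0,14],[0,0.1,0.086,0,0,0,21],[0,0.13,0.111,0,0,0,28],[0,0.16,0.137,0,0,0,35],[0,0.19,0.163,0,0,0,42],[0,0.22,0.188,0,0,0,49],[0,0.25,0.214,0,0,0,56],[0,0.28,0.24,0,0,0,63],[0,0.31,0.265,0,0,0,70]]]' 40
```

```text
t: 1.08
tool_pos: [0.4377, -0.2942, 0.2055]
tcp_rot: [0.0, 0.749, 0.663, 0.0]
ft_force: [0.0, -1.3, 0.2]
gripper_width: 0.0942
grip_force: 0.0
```

```bash
python3 -m inch '[[[0,0.03,0.026,0,0,0,4],[0,0.06,0.051,0,0,0,8.2],[0,0.09,0.077,-0.02,0,0,8.2],[0,0.12,0.103,-0.04,0,0,8.2],[0,0.15,0.128,-0.06,0,0,8.2],[0,0.175,0.15,-0.08,0,0,8.2],[0,0.196,0.168,-0.1,0,0,8.2],[0,0.196,0.168,-0.12,0,0,8.2],[0,0.196,0.168,-0.13,0,0,8.2],[0,0.196,0.168,-0.13,0,0,8.2]]]' 40
```

```text
t: 1.92
tool_pos: [0.6297, -0.1268, 0.0716]
tcp_rot: [-0.003, 0.701, 0.713, -0.002]
ft_force: [-0.2, -0.3, -0.6]
gripper_width: 0.0938
grip_force: 0.0
```

Run:
```python
from h import *
o=robot.get_obs();print(o['tool_pos'],o['tcp_rot'],o['ft_force'])
s=snap('scene'); c=s['color']; save(cv2.resize(c[200:400,180:400],None,fx=3,fy=3,interpolation=cv2.INTER_CUBIC),'over.png')
```

```text
[ 0.62970043 -0.12682833  0.07163239] [-0.00324027  0.70122319  0.7129323  -0.00175587] [-0.18603055 -0.29196069 -0.55358572]
```

View pics/over.png

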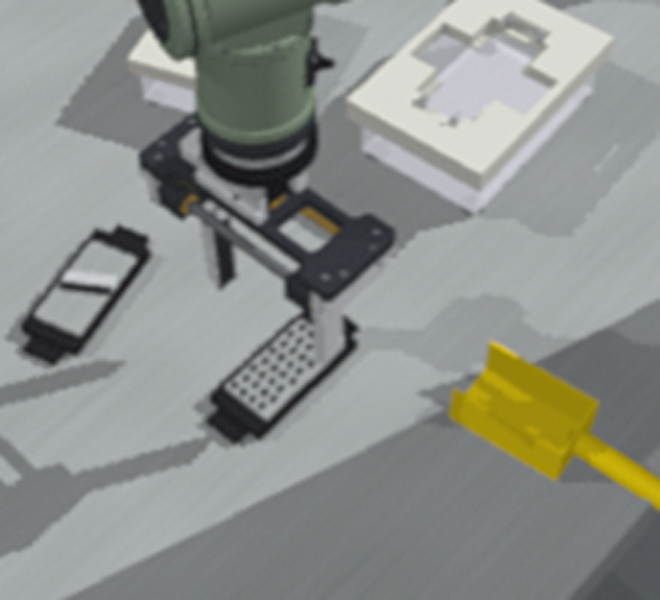

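The crop shows the fingers straddling the grating plate, clear of everything else.

```bash
python3 -m inch '[[[0,0.002,0,-0.03,0,0,0],[0,0.002,0,-0.055,0,0,0],[0,0.002,0,-0.068,0,0,0],[0,0.002,0,-0.07,0,0,0],[0,0.002,0,-0.07,0,0,0],[255,0.002,0,-0.07,0,0,0],[255,0.002,0,-0.07,0,0,0],[255,0.002,0,-0.07,0,0,0],[255,0.002,0,-0.07,0,0,0],[255,0.002,0,-0.07,0,0,0]]]' 40
```

```text
t: 2.8
tool_pos: [0.6351, -0.128, 0.0064]
tcp_rot: [0.001, 0.701, 0.713, 0.0]
ft_force: [-0.1, -0.4, -0.6]
gripper_width: 0.0644
grip_force: 0.0
```

```bash
python3 -m inch '[[[130,-0.001,0,-0.004,0,0,0],[100,-0.001,0,-0.004,0,0,0],[255,-0.001,0,-0.004,0,0,0],[255,-0.001,0,-0.004,0,0,0],[255,-0.001,0,-0.004,0,0,0],[255,-0.001,0,-0.004,0,0,0],[255,-0.001,0,-0.004,0,0,0],[255,-0.001,0,-0.004,0,0,0],[255,-0.001,0,-0.004,0,0,0],[255,-0.001,0,-0.004,0,0,0]]]' 40
```

```text
t: 3.63
tool_pos: [0.6335, -0.128, 0.0014]
tcp_rot: [0.0, 0.701, 0.713, 0.0]
ft_force: [-0.3, 0.1, -1.2]
gripper_width: 0.0517
grip_force: 40.0
```

```bash
python3 -m inch '[[[255,0,0,0.02,0,0,0],[255,0,0,0.05,0,0,0],[255,0,0,0.08,0,0,0],[255,0,0.01,0.105,0,0,0],[255,-0.005,0.035,0.12,0,0,0],[255,-0.01,0.07,0.12,0,0,0],[255,-0.018,0.105,0.12,0,0,1],[255,-0.025,0.14,0.12,0,0,2],[255,-0.032,0.175,0.12,0,0,3],[255,-0.039,0.21,0.12,0,0,3.5]]]' 40; python3 -m inch '[[[255,-0.005,0.03,0,0,0,0],[255,-0.01,0.055,0,0,0,0],[255,-0.013,0.075,0,0,0,0],[255,-0.015,0.085,0,0,0,0],[255,-0.0155,0.089,0,0,0,0],[255,-0.0155,0.089,0,0,0,0],[255,-0.0155,0.089,0,0,0,0],[255,-0.0155,0.089,0,0,0,0],[255,-0.0155,0.089,0,0,0,0],[255,-0.0155,0.089,0,0,0,0]]]' 40
python3 - <<'E'
from h import *
s=snap('top'); c=s['color']; save(cv2.resize(c[180:300,210:360],None,fx=5,fy=5,interpolation=cv2.INTER_CUBIC),'hold.png')
np.save('hold.npy',c)
z=snap('scene'); np.save('holds.npy',z['color'])
E
```

```text
t: 4.47
tool_pos: [0.5939, 0.0835, 0.1216]
tcp_rot: [0.0, 0.679, 0.734, 0.0]
ft_force: [1.3, 0.5, -0.5]
gripper_width: 0.0514
grip_force: 40.0
t: 5.3
tool_pos: [0.5793, 0.17, 0.1214]
tcp_rot: [0.0, 0.68, 0.733, -0.0]
ft_force: [-0.2, 0.4, -0.1]
gripper_width: 0.0515
grip_force: 40.0
```

View pics/hold.png

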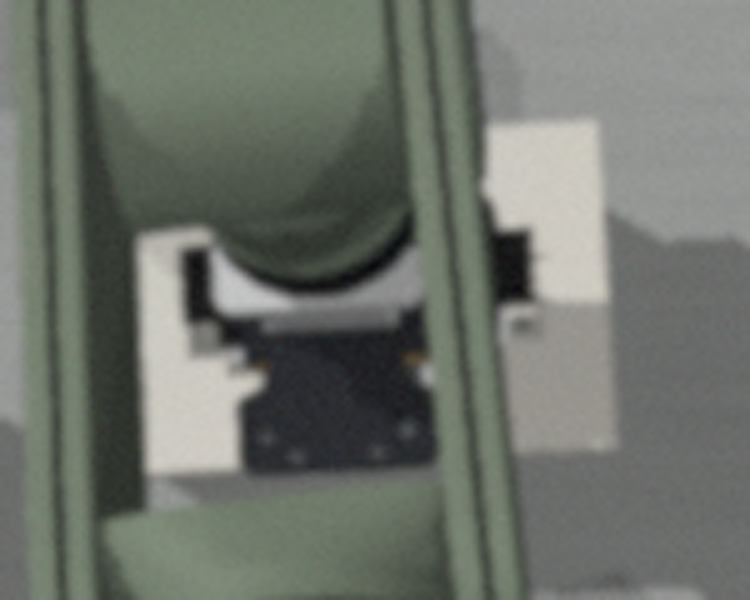

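The held plate's ears show at the left, about (247,233), and the right, about (316,233). The deck's short edges are at about column 238 and column 331.

Run:
```python
from h import *
s=snap('top'); g=s['color'].astype(float).mean(2)
def edge(r,a,b,sign):
    # subpixel along row r between a..b
    l=g[r-1:r+2].mean(0); l=np.convolve(l,[.25,.5,.25],'same'); d=np.diff(l)*sign; i=a+np.argmax(d[a:b])
    w=d[i-2:i+3].clip(0); return ((np.arange(i-2,i+3)+.5)*w).sum()/w.sum()
L=[];R=[];DL=[];DR=[]
for r in range(231,239): L.append((edge(r,242,252,-1),r)); R.append((edge(r,310,322,1),r))
for r in range(232,260,3): DL.append((edge(r,233,243,1),r))
for r in range(210,260,4): DR.append((edge(r,324,337,-1),r))
zu=.1214-.0014
f=lambda p,z:onplane(s,p,z)[:,:2]
t=np.radians(4.47); ey=np.array([-np.sin(t),np.cos(t)]); ex=np.array([np.cos(t),np.sin(t)])
for nm,p,z in(('Lear',L,zu+.006),('Rear',R,zu+.003),('DL',DL,.075),('DR',DR,.075)):
    w=f(p,z); print(nm,np.array(p)[:,0].round(1),'along ey',np.round(w@ey*1000,1))
o=robot.get_obs();print(o['tool_pos'],o['tool_pos'][:2]@ey*1000,o['tool_pos'][:2]@ex*1000, np.array([.5795,.1734])@ex*1000)
```

```text
Lear [245.6 245.7 245.7 245.7 245.8 245.8 245.8 245.8] along ey [195.  194.9 194.9 194.9 194.9 195.  195.  195.1]
Rear [315.6 315.6 315.6 315.6 315.6 315.6 315.6 315.7] along ey [57.8 58.  58.1 58.3 58.4 58.5 58.6 58.5]
DL [236.6 236.8 237.2 237.2 237.3 237.4 237.4 237.5 237.6 237.7] along ey [220.8 220.6 220.  220.1 220.2 220.2 220.3 220.4 220.4 220.3]
DR [329.4 329.7 329.9 330.  330.5 330.7 331.1 331.3 331.4 331.6 331.7 332.2
 332.4] along ey [27.5 27.5 27.6 27.7 27.3 27.4 27.  27.  27.4 27.5 27.7 27.3 27.3]
[0.57911824 0.17053382 0.12142052] 124.88030826248317 590.6476305619777 591.2516153873917
```

```bash
python3 -m inch '[[[255,0.0005,0.001,-0.01,0,0,0],[255,0.0005,0.001,-0.02,0,0,0],[255,0.0005,0.001,-0.028,0,0,0],[255,0.0005,0.001,-0.033,0,0,0],[255,0.0005,0.001,-0.036,0,0,0],[255,0.0005,0.001,-0.038,0,0,0],[255,0.0005,0.001,-0.04,0,0,0],[255,0.0005,0.001,-0.041,0,0,0],[255,0.0005,0.001,-0.042,0,0,0],[255,0.0005,0.001,-0.042,0,0,0]]]' 55
```

```text
t: 6.28
tool_pos: [0.5793, 0.1721, 0.0797]
tcp_rot: [-0.0, 0.679, 0.734, -0.0]
ft_force: [-2.1, 0.0, -0.5]
gripper_width: 0.0514
grip_force: 55.0
```

```bash
python3 -m inch '[[[255,-0.0003,0,-0.001,0,0,0],[255,-0.0005,0,-0.0015,0,0,0],[255,-0.0005,0,-0.002,0,0,0],[255,-0.0005,0,-0.0025,0,0,0],[255,-0.0005,0,-0.003,0,0,0],[255,-0.0005,0,-0.0035,0,0,0],[255,-0.0005,0,-0.004,0,0,0],[255,-0.0005,0,-0.004,0,0,0],[255,-0.0005,0,-0.004,0,0,0],[255,-0.0005,0,-0.004,0,0,0]]]' 55
```

```text
t: 7.12
tool_pos: [0.5797, 0.1722, 0.0765]
tcp_rot: [0.0, 0.679, 0.734, 0.001]
ft_force: [-2.3, -0.5, 6.3]
gripper_width: 0.0515
grip_force: 55.0
```

```bash
python3 -m inch '[[[255,0,0,-0.0005,0,0,0],[255,0,0,-0.001,0,0,0],[255,0,0,-0.0015,0,0,0],[255,0,0,-0.002,0,0,0],[255,0,0,-0.0025,0,0,0],[255,0,0,-0.003,0,0,0],[255,0,0,-0.003,0,0,0],[255,0,0,-0.003,0,0,0],[255,0,0,-0.003,0,0,0],[255,0,0,-0.003,0,0,0]]]' 55
```

```text
t: 7.95
tool_pos: [0.5803, 0.1723, 0.0749]
tcp_rot: [0.001, 0.679, 0.734, 0.001]
ft_force: [-4.4, -0.6, 10.1]
gripper_width: 0.0516
grip_force: 55.0
```

```bash
python3 -m inch '[[[255,-0.0005,0,-0.0005,0,0,0],[255,-0.001,0,-0.001,0,0,0],[255,-0.001,0,-0.0015,0,0,0],[255,-0.001,0,-0.002,0,0,0],[255,-0.001,0,-0.0025,0,0,0],[255,-0.001,0,-0.0025,0,0,0],[255,-0.001,0,-0.0025,0,0,0],[255,-0.001,0,-0.0025,0,0,0],[255,-0.001,0,-0.0025,0,0,0],[255,-0.001,0,-0.0025,0,0,0]]]' 55
```

```text
t: 8.78
tool_pos: [0.5785, 0.1721, 0.0701]
tcp_rot: [0.0, 0.679, 0.734, 0.0]
ft_force: [-0.5, -0.1, 3.3]
gripper_width: 0.0514
grip_force: 55.0
```

```bash
python3 -m inch '[[[255,0,0,-0.0005,0,0,0],[255,0,0,-0.001,0,0,0],[255,0,0,-0.0015,0,0,0],[255,0,0,-0.002,0,0,0],[255,0,0,-0.0025,0,0,0],[255,0,0,-0.003,0,0,0],[255,0,0,-0.0035,0,0,0],[255,0,0,-0.004,0,0,0],[255,0,0,-0.004,0,0,0],[255,0,0,-0.004,0,0,0]]]' 55
```

```text
t: 9.62
tool_pos: [0.5773, 0.172, 0.0658]
tcp_rot: [-0.0, 0.679, 0.734, -0.001]
ft_force: [-1.0, -0.0, 2.3]
gripper_width: 0.0516
grip_force: 55.0
```

```bash
python3 -m inch '[[[255,0,0,-0.0005,0,0,0],[255,0,0,-0.001,0,0,0],[255,0,0,-0.0015,0,0,0],[255,0,0,-0.002,0,0,0],[255,0,0,-0.0025,0,0,0],[255,0,0,-0.003,0,0,0],[255,0,0,-0.003,0,0,0],[255,0,0,-0.003,0,0,0],[255,0,0,-0.003,0,0,0],[255,0,0,-0.003,0,0,0]]]' 55
```

```text
t: 10.45
tool_pos: [0.5779, 0.1721, 0.0657]
tcp_rot: [-0.0, 0.679, 0.734, -0.0]
ft_force: [-6.7, -1.4, 14.5]
gripper_width: 0.0513
grip_force: 55.0
```

```bash
python3 -m inch '[[[255,0,0,0.001,0,0,0],[255,0,0,0.003,0,0,0],[100,0,0,0.003,0,0,0],[90,0,0,0.003,0,0,0],[90,0,0,0.003,0,0,0],[90,0,0,0.003,0,0,0],[90,0,0,0.003,0,0,0],[90,0,0,0.003,0,0,0],[90,0,0,0.003,0,0,0],[90,0,0,0.003,0,0,0]]]' 55;  python3 -m inch '[[[90,0,0,0.005,0,0,0],[90,0,0,0.01,0,0,0],[90,0,0,0.02,0,0,0],[90,0,0,0.04,0,0,0],[90,0,0,0.06,0,0,0],[90,0,0,0.09,0,0,0],[90,0,0,0.12,0,0,0],[90,-0.03,-0.03,0.14,0,0,0],[90,-0.06,-0.06,0.15,0,0,0],[90,-0.09,-0.09,0.15,0,0,0]]]' 55
```

```text
t: 11.28
tool_pos: [0.578, 0.1721, 0.0659]
tcp_rot: [-0.0, 0.679, 0.734, -0.0]
ft_force: [-0.7, -0.0, -0.1]
gripper_width: 0.0609
grip_force: 0.0
t: 12.12
tool_pos: [0.495, 0.087, 0.22]
tcp_rot: [0.003, 0.679, 0.734, 0.003]
ft_force: [1.4, -0.4, 0.9]
gripper_width: 0.0609
grip_force: 0.0
```

```bash
python3 -m inch '[[[90,0,-0.04,0,0,0,0],[90,0,-0.08,0,0,0,0],[90,0,-0.12,0,0,0,0],[90,0,-0.16,0,0,0,0],[90,0,-0.2,0,0,0,0],[90,0,-0.23,0,0,0,0],[90,0,-0.25,0,0,0,0],[90,0,-0.25,0,0,0,0],[90,0,-0.25,0,0,0,0],[90,0,-0.25,0,0,0,0]]]'
python3 - <<'E'
from h import *
s=snap('top'); P=cloud(s); c=s['color']
z=snap('scene')
a=cv2.resize(c[190:290,220:345],(500,400),interpolation=cv2.INTER_CUBIC)
pc=proj(z,[.579,.173,.075])[0].astype(int); b=cv2.resize(z['color'][pc[1]-35:pc[1]+40,pc[0]-50:pc[0]+50],(500,375)[:2],interpolation=cv2.INTER_CUBIC)
b=cv2.resize(b,(533,400))[:, :]; im=np.hstack([a[:, 40:430],b[:, 65:470]]); save(im,'seated.png')
t=np.radians(4.47); ey=np.array([-np.sin(t),np.cos(t)]); ex=np.array([np.cos(t),np.sin(t)])
Q=P.reshape(-1,3); d=Q[:,:2]-[.579,.173]; X=d@ex; Y=d@ey
for nm,m in(('bar+',(abs(abs(X)-0)<.022)&(abs(Y-.0485)<.004)),('bar-',(abs(X)<.022)&(abs(Y+.0485)<.004)),('mid',(abs(X)<.015)&(abs(Y)<.03)),('rim+x',(abs(X-.0235)<.002)&(abs(Y)<.04)),('rim-x',(abs(X+.0235)<.002)&(abs(Y)<.04)),('ear+',(abs(X)<.009)&(abs(Y-.062)<.004)),('ear-',(abs(X)<.009)&(abs(Y+.062)<.004)),('deck+y',(abs(X)<.05)&(abs(Y-.088)<.006)),('deck-y',(abs(X)<.05)&(abs(Y+.088)<.006))):
    print(nm,m.sum(),np.round(np.median(Q[m,2])*1000,1))
E
```

```text
t: 12.95
tool_pos: [0.4934, -0.1619, 0.2162]
tcp_rot: [0.0, 0.679, 0.734, 0.0]
ft_force: [-0.8, -0.0, -0.4]
gripper_width: 0.0608
grip_force: 0.0
bar+ 87 76.7
bar- 84 76.7
mid 426 76.0
rim+x 72 76.4
rim-x 125 74.3
ear+ 33 70.2
ear- 35 70.5
deck+y 285 75.0
deck-y 283 74.8
```

View pics/seated.png

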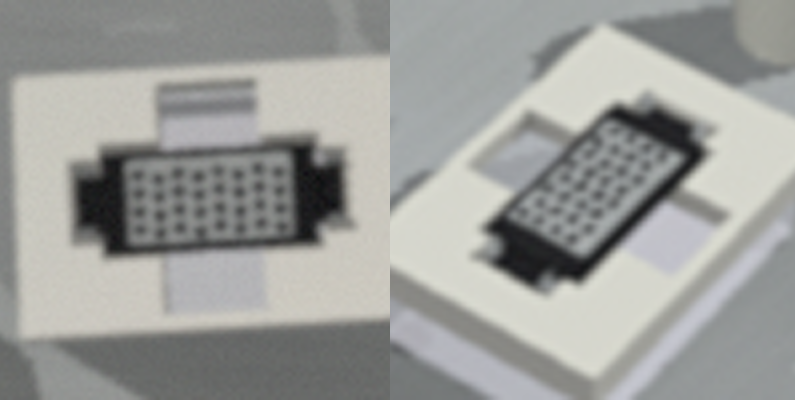

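Both end bars read 76.7 mm (nominal 77) and both ears about 70.3 mm (nominal 71). The plate is flat and home, with the clips over the ears at both ends.

```bash
python3 -c "
from bench import order
print(order.finish_job())"
```

```text
the job is handed in; nothing more can be done
None
```

The grating plate is pressed home flat in the large grater's deck, with both ears under the clips and the plate released; the highest push I read was about 15 N, the slicing plate, cup and scoop were not touched, and the job was handed in at about 13 s.

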